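# Check a beam clamp's jaw gap with a blade gauge

### The job

Check the jaw gap of the blue beam clamp on the inspection stand: take the yellow-handled blade gauge out of its holder and slide its blade into the gap along the gap's slope until the clamp's mouth lies within the red band on the blade, and keep it there for about a second. Then draw it out and lower it, not drop it, back fully home and upright in the yellow-labelled holder and let go. Leave the blue and green gauges in their holders.

Things in the scene. Friction and masses are not known exactly. Their poses are not given: they have to be found in the camera images.
- gauge_yellow: Yellow-handled blade gauge, 140-280 g, loose, upright in the yellow holder. Origin: centre of the blade's tip; z from tip to handle, x across the thickness, y across the width. Steel blade 6 (x) by 28 (y) mm, z 0 to 90 mm, red band at z 30 to 50 mm; handle 28 (x) by 32 (y) mm, z 90 to 150 mm, black line near its top. Half a turn about z changes nothing.
- holder_yellow: Fixed grey block with yellow labels, 70 (x) by 80 (y) by 100 mm high. Origin: centre of its underside, z up. A slot 15 (x) by 38 (y) mm goes straight down through its middle. Gauge fully home: handle resting on the block's top, blade in the slot, tip 10 mm above the table, its x and y parallel to the holder's.
- jaws: Jaws of the blue beam clamp, fixed. Origin: centre of the gap's mouth, 150 mm above the table. z: the gap's axis, pointing out, 30 degrees from vertical, leaning to the robot's right and towards it; x across the gap, y along it (level). Gap 13 mm wide (x), 56 mm long (y, open ends), 60 mm deep (z 0 to -60). Jaw plates 18 mm thick. Screw with T-bar: out of the upper plate to x = 80 mm at z = -30.
- gauge_blue: Blue-handled gauge of the same shape, standing in the blue holder (leave alone). Origin at its blade's tip, z up to the handle.
- gauge_green: Green-handled gauge of the same shape, standing in the green holder (leave alone). Origin at its blade's tip, z up to the handle.
- holder_blue: Blue-labelled holder, same shape as the yellow one, fixed. Origin: centre of its underside.
- holder_green: Green-labelled holder, same shape as the yellow one, fixed. Origin: centre of its underside.
- stand: Grey inspection stand that carries the jaws, fixed. Origin: on the table, right below the mouth's centre; same yaw as the jaws. Base plate 150 (x, from -50 to 100) by 130 (y) by 12 mm; two upright cheeks beside the clamp reach 117 mm above the table.

How it is judged:
By the outcome, as a careful person would: the job done as asked, in the order asked, and still so for the second after the job is handed in, with the robot touching nothing.
It also fails if it takes over 64 s, if anything falls off the work surface, if the arm or the gripper's body presses on something with over 40 N, if the wrist force passes 120 N, or if a joint passes its speed limit or range.

### The arm

A 7-joint arm with a two-finger parallel gripper is mounted at the origin on the work surface. World frame = base frame: x ahead of the robot, y to its left, z up, the work surface at z = 0. Lengths are in m, angles in degrees, forces in N, time in s.
With the tool pointing down it reaches from about 0.425 to 0.975 m from the base axis. Payload 16.7 kg.
Tool frame: the origin (TCP) lies on the centre line of the jaws, within the pads' length; the fingertips stand 22 mm ahead of it and the grasp point (between the pads) lies 3 mm ahead of it (manip.finger_overhang is the distance from the TCP to the fingertips, in m); z points along the fingers, y is the direction in which the jaws open and shut (so a half turn about z gives the same grasp; the last joint's range is limited). The gripper opens to 85 mm and grips with 20 to 120 N. Pads are 22 mm wide; open, the fingers measure 114 mm over their backs; the gripper's body (76 mm by 85 mm) begins 54 mm behind the grasp point. The pads swing forward as they close: fully open they stand 13 mm farther back than shut.
Start: joints at [60.476, 24.414, 4.234, 92.017, -1.954, 63.644, -3.845], TCP at [0.241, -0.63, 0.253] pointing down, gripper open.
Joint ranges: [-163.25, 163.25], [-28.42, 122.38], [-70.27, 78.77], [12.13, 141.07], [-58.53, 238.53], [9.26, 117.41], [-156.51, 156.51]. Speed limits (degrees/s): [108.29, 108.29, 136.94, 136.94, 172.46, 172.46, 172.46].

### API

Orientations are given as [roll, pitch, yaw] about the fixed x, y, z axes, in that order (R = Rz(yaw) Ry(pitch) Rx(roll)).
In Python, from bench import manip, imaging gives the robot as it stands.
- The arm moves only by the tool arm_command, never from a script. Its argument "series" is a list of rows, each an object with "linear": the shift along the tool's x, y, z in units of 40 mm (1.0 is 40 mm), a list of three; "dr": the turn, a rotation vector about the tool's x, y, z in units of 5 degrees (1.0 is 5 degrees), a list of three; "grip": the finger opening in mm, from 0 to 85.4. In form: [{"linear": [x, y, z], "dr": [ax, ay, az], "grip": grip}, ...]. A call has 1 to 20 rows; each row shifts and turns the commanded pose from where the row before left it, along the tool's axes as they then stand; what a row does not reach is not made up. A row lasts 1/10 s, in which the tool goes at most 50 mm and 8.59 degrees, less where a joint would pass 70% of its speed; a pose out of reach is approached as far as the arm can. A call is refused whole if a number of a shift passes 1 or a number of a turn 1, either way. A call with a gripper value outside its range is refused whole. The fingers move at their own pace and stop on an object; "newtons" is the grip in N (left out, the last holds). Time passes only in rows, so rows that do not move let the fingers close. It gives the time, the measured TCP pose, the force and the opening at its end, in the units of the state.
- manip.get_state(): the state, without advancing time (a new reading comes with each control period).
- imaging.camera(name): name is "scene" or "side" or "wrist"; returns a dict with "img" (480x640x3 uint8, red, green, blue), "K" (3x3 intrinsics, pixels), "dist_coeffs" ([k1, k2, p1, p2, k3] as OpenCV has them; the pictures are not rectified), "rvec" (rotation vector, rad) and "tvec" (3), from world to camera coordinates, as OpenCV has them. Camera axes: x right, y down, z forward; pixel columns grow to the right and rows downward; lengths in m; the calibration is good to about 2 mm. A picture is of the moment at which its call begins. There is no depth.
- manip.sign_off(): hands the job in, once; it reports no verdict.
The state is a dict: "t": time; "qpos": joint angles; "joint_vel": joint speeds; "joint_efforts": joint torques, N m; "ee_pos": TCP position; "ee_rot": TCP orientation; "contact_force": force on the tool from outside, world axes, zero at the start; "torque": the same for the moment, N m; "width": opening from 0.0 (shut) to 1.0 (fully open).
Only numpy, scipy, OpenCV 4.12 (cv2) and the standard library are available. Lean on these libraries where they do the work, as an engineer would, in place of code of your own. Each camera call takes 0.05 s, during which the arm holds its last target. There are 200 camera calls.

## Working session

There is one attempt and no reset: what is moved stays moved. The work goes in short steps, Python scripts to look and compute and a tool call to move; the robot and the scene stay as the last step left them, time stands still between calls to the robot, and variables do not carry over. Pictures are saved under pics/ and viewed, about 8 in all and at most 12, crops included, and the job is handed in when it is done.

Besides the shell and the picture viewer there is one more tool, called after ">>>" as name(argument=value, ...) on one line, values as JSON. arm_command: Moves the arm, as the interface text tells. Its arguments: {"type":"object","properties":{"series":{"type":"array","items":{"type":"object","properties":{"linear":{"type":"array","items":{"type":"number"}},"dr":{"type":"array","items":{"type":"number"}},"grip":{"type":"number"}}}},"newtons":{"type":"number"}},"required":["series"]}

```bash
mkdir -p pics; ls
python3 - <<'E'
from bench import manip, imaging
import cv2
print(manip.get_state())
for n in("scene","side"):
    c=imaging.camera(n); cv2.imwrite(f"pics/{n}0.png",c["img"][:,:,::-1])
    R=cv2.Rodrigues(c["rvec"])[0]; print(n,-R.T@c["tvec"].ravel(),R[2],c["K"][0,0],c["dist_coeffs"])
E
```

```text
pics
{'t': 0.0, 'qpos': array([60.47926495, 24.45141053,  4.23154822, 92.05424383, -1.95450087,
       63.64280252, -3.84462127]), 'joint_vel': array([ 0.02947628,  0.00636385,  0.01109508, -0.07769678,  0.02766219,
       -0.0200385 , -0.05790967]), 'joint_efforts': array([ 2.19041776e-04, -9.49846745e+01,  3.76112401e+00, -4.63533926e+01,
        1.91994180e-02,  1.00755785e-02, -3.84790610e-06]), 'ee_pos': array([ 0.24123604, -0.62999671,  0.25257477]), 'ee_rot': array([-1.79923897e+02,  5.22929427e-03,  2.09525527e+01]), 'contact_force': array([ 0.01114167,  0.35532409, -0.2779789 ]), 'torque': array([-0.01538936,  0.01348868,  0.0154061 ]), 'width': 0.9998058150747057}
scene [1.10554733 0.30534769 0.64221631] [-0.68624727 -0.31112483 -0.65746941] 477.80311315426417 [0.02548366 0.         0.         0.         0.        ]
side [0.33477118 0.58397847 0.75743041] [ 0.24143791 -0.61942853 -0.74700471] 593.6405145744761 [-0.08442094  0.          0.          0.          0.        ]
```

View pics/scene0.png

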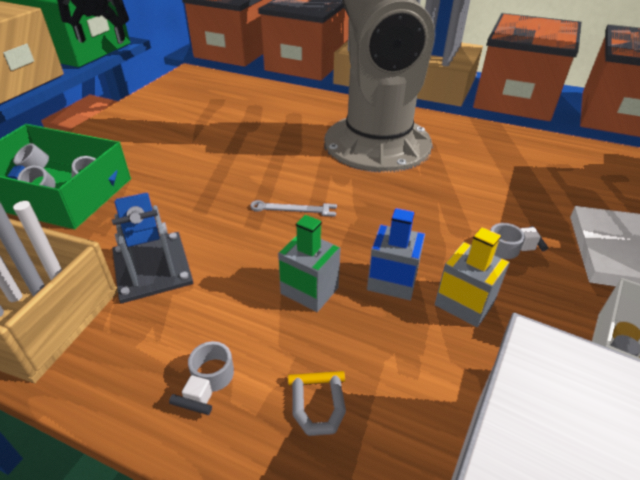

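View pics/side0.png

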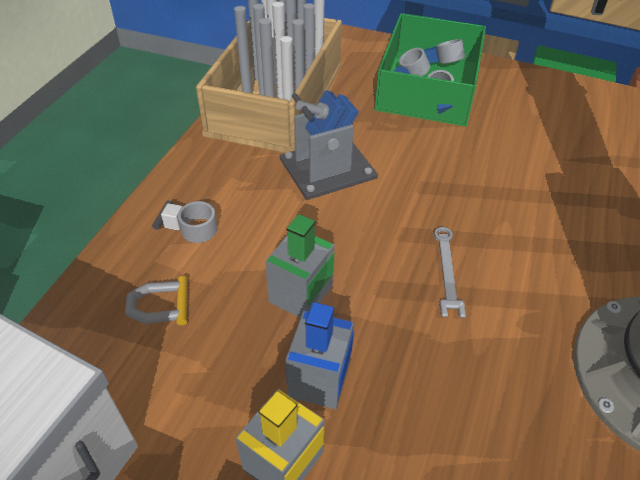

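The scene view has the yellow holder near (475,275) and the clamp near (145,245). The side view has them near (280,440) and (328,130). I'll enlarge both.

Run:
```python
import cv2, numpy as np
s=cv2.imread("pics/scene0.png"); d=cv2.imread("pics/side0.png")
def tile(im,x,y,w,h,k):
    t=cv2.resize(im[y:y+h,x:x+w],None,fx=k,fy=k,interpolation=cv2.INTER_CUBIC)
    for i in range(0,w,10): cv2.putText(t,str(x+i),(i*k,8),0,.3,(255,255,255),1); cv2.line(t,(i*k,10),(i*k,16),(255,255,255),1)
    for i in range(10,h,10): cv2.putText(t,str(y+i),(0,i*k+3),0,.3,(255,255,255),1)
    return t
cv2.imwrite("pics/y.png",np.hstack([tile(s,430,225,80,100,5),tile(d,230,380,80+20,100,4)[:500] if 0 else cv2.copyMakeBorder(tile(d,230,388,100,92,4),0,500-368,0,0,0)]))
cv2.imwrite("pics/j.png",np.hstack([tile(s,105,185,80,120,5),tile(d,280,85,80,120,5)]))
```

```text
(no output)
```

View pics/y.png

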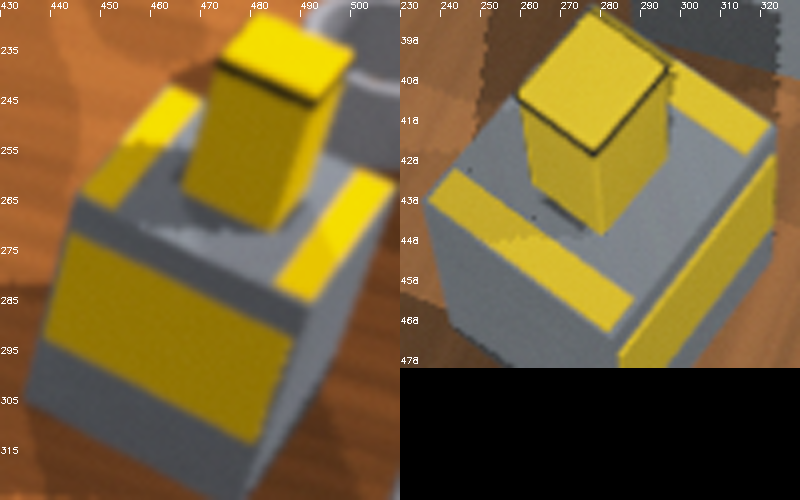

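View pics/j.png

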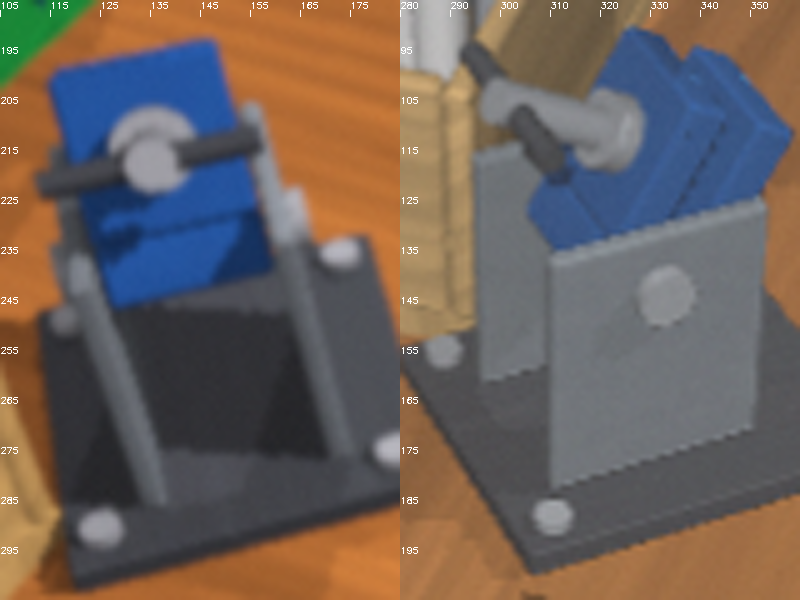

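The crops give usable corners. Yellow holder top corners in the scene view are (446,263), (492,286), (509,262) and (464,242). The upper jaw's outer mouth corners are (115,199) and (148,193) in scene, and (326,91) and (340,108) in side.

```bash
cat > h.py <<'E'
import numpy as np, cv2
from bench import manip, imaging
from scipy.optimize import least_squares
from scipy.spatial.transform import Rotation as Ro
def proj(c,P): return cv2.projectPoints(np.float64(P),c["rvec"],c["tvec"],c["K"],c["dist_coeffs"])[0][:,0]
def fit(cams,P,F,x0):
    """P: list (cam, local pt, pix); F(params)->R,t"""
    def res(p):
        R,t=F(p); return np.concatenate([proj(cams[n],[R@np.array(l)+t])[0]-u for n,l,u in P])
    s=least_squares(res,x0,loss="soft_l1",f_scale=1.); return s.x,res(s.x).reshape(-1,2).round(1)
J0=Ro.from_euler("y",-30,degrees=True).as_matrix() # x=(.866,0,.5) z=(-.5,0,.866)
E
python3 - <<'E'
from h import *
cams={n:imaging.camera(n) for n in("scene","side")}
Z=lambda p:(Ro.from_euler("z",p[2]).as_matrix(),np.array([p[0],p[1],0]))
for a,b in((.035,.04),(.04,.035)):
  for s in(0,):
    h1,h2=(.014,.016) if a<.04 else (.016,.014)
    S,D="scene","side"
    # left,front,right,far in scene = going round; local: left(+a,-b) front(+a,+b) right(-a,+b) far(-a,-b)
    P=[(S,(a,-b,.1),(446,263)),(S,(a,b,.1),(492.4,285.6)),(S,(-a,b,.1),(509.4,262)),(S,(-a,-b,.1),(464,242)),
     (S,(a,-b,0),(435,305.6)),(S,(a,b,0),(479,324.6)),
     (S,(h1,-h2,.16),(473,237)),(S,(h1,h2,.16),(493.4,246)),(S,(-h1,h2,.16),(501,235)),(S,(-h1,-h2,.16),(482,227)),(S,(h1,h2,.1),(484.4,271.4)),
     (D,(a,b,.1),(236.8,437.5)),(D,(-a,b,.1),(282.8,471.5)),(D,(-a,-b,.1),(323.8,419)),
     (D,(h1,h2,.16),(259.5,412.2)),(D,(-h1,h2,.16),(278.8,426.8)),(D,(-h1,-h2,.16),(297,405)),(D,(h1,-h2,.16),(277,390)),(D,(-h1,h2,.1),(280,446.8))]
    x,r=fit(cams,P,Z,[.55,.1,-.6]); print("holder",x[:2],np.degrees(x[2]),abs(r).mean()); print(r.tolist())
def F(p): return Ro.from_euler("z",p[2]).as_matrix(),np.array([p[0],p[1],0])
def m(x,y,z): return J0@np.array([x,y,z])+[0,0,.15]
P=[(S,m(.0245,-.028,0),(115,199)),(S,m(.0245,.028,0),(148,192.6)),(D,m(.0245,-.028,0),(326,90.6)),(D,m(.0245,.028,0),(339.6,108.5)),(D,m(-.0245,.028,0),(358.4,111)),
 (S,(.1,-.065,.012),(120,300.6)),(S,(.1,.065,.012),(191,286)),(S,(-.05,.065,.012),(179,232.6)),(S,(-.05,-.065,.012),(113,247.4)),
 (D,(.1,.065,.012),(306,195)),(D,(-.05,.065,.012),(377,175))]
x,r=fit(cams,P,F,[.6,-.3,.5]); print("jaws",x[:2],np.degrees(x[2]));print(r.tolist())
E
```

```text
holder [0.47911939 0.32125123] -14.075252396185185 0.9447368421052633
[[-0.6, 1.3], [0.6, 1.0], [0.7, 0.1], [0.0, 0.0], [-0.1, -0.5], [-0.9, 3.0], [0.1, -1.4], [-0.3, -1.8], [-0.7, -0.2], [-1.4, -0.4], [-0.7, 0.9], [-1.7, 2.9], [0.2, 3.9], [0.5, 2.5], [-0.8, -0.7], [0.3, -1.1], [-0.0, -1.4], [-0.2, 0.2], [1.3, 1.5]]
holder [0.47950444 0.32166115] -11.784068407006338 2.176315789473685
[[1.6, 5.4], [-2.3, 1.6], [-1.6, -3.5], [3.0, -0.1], [1.8, 3.7], [-3.5, 3.6], [1.2, 0.4], [-1.3, -1.5], [-1.5, -1.5], [-0.0, -0.3], [-1.7, 1.2], [-2.5, -0.9], [7.9, 2.7], [0.9, 6.6], [-1.5, -2.1], [3.2, -1.5], [-0.2, 0.5], [-3.9, 0.9], [4.0, 1.1]]
jaws [ 0.6137857 -0.2587128] 45.642555989987116
[[-0.8, 1.8], [0.6, 1.2], [-1.4, -0.7], [-1.3, -1.7], [1.2, 1.9], [-1.3, -0.8], [2.2, -5.8], [0.2, -1.6], [-0.6, -1.0], [-0.7, 2.0], [1.0, 0.0]]
```

```bash
cat >> h.py <<'E'
def toolR(xdir,zdir):
    z=np.array(zdir)/np.linalg.norm(zdir); x=np.array(xdir)-np.dot(xdir,z)*z; x/=np.linalg.norm(x)
    return np.c_[x,np.cross(z,x),z]
def down(yaw): a=np.radians(yaw); return toolR([np.cos(a),np.sin(a),0],[0,0,-1])
def cur():
    s=manip.get_state(); return np.array(s["ee_pos"]),Ro.from_euler("xyz",s["ee_rot"],degrees=True).as_matrix(),s
def plan(p1,R1,n,p0=None,R0=None):
    if p0 is None: p0,R0,_=cur()
    w=Ro.from_matrix(R0.T@R1).as_rotvec()/n
    A=sum(R0@Ro.from_rotvec(w*k).as_matrix() for k in range(n))
    v=np.linalg.solve(A,np.array(p1)-p0)
    print(f"n={n} linear",(v/.04).round(3).tolist(),"dr",(np.degrees(w)/5).round(3).tolist())
E
python3 - <<'E'
from h import *
cams={n:imaging.camera(n) for n in("scene","side")}
T=lambda p:(np.eye(3),np.array([p[0],p[1],0]))
for n,a,b in(("blue",(402,213),(320,308)),("green",(310,221),(303,222))):
    print(n,fit(cams,[("scene",(0,0,.16),a),("side",(0,0,.16),b)],T,[.5,.2]))
for n in(12,14): plan([.52,-.30,.38],down(66),n)
E
```

```text
blue (array([0.48377232, 0.18186491]), array([[-3.6,  1.1],
       [ 0.3,  1.8]]))
green (array([0.55927034, 0.05523653]), array([[-1.2, -0.5],
       [-0.2,  2.6]]))
n=12 linear [0.914, -0.133, -0.264] dr [-0.0, -0.0, -0.751]
n=14 linear [0.784, -0.11, -0.227] dr [-0.0, -0.0, -0.643]
```

>>> arm_command(series=[{"linear": [0.78, -0.11, -0.23], "dr": [0, 0, -0.64], "grip": 85}, {"linear": [0.78, -0.11, -0.23], "dr": [0, 0, -0.64], "grip": 85}, {"linear": [0.78, -0.11, -0.23], "dr": [0, 0, -0.64], "grip": 85}, {"linear": [0.78, -0.11, -0.23], "dr": [0, 0, -0.64], "grip": 85}, {"linear": [0.78, -0.11, -0.23], "dr": [0, 0, -0.64], "grip": 85}, {"linear": [0.78, -0.11, -0.23], "dr": [0, 0, -0.64], "grip": 85}, {"linear": [0.78, -0.11, -0.23], "dr": [0, 0, -0.64], "grip": 85}, {"linear": [0.78, -0.11, -0.23], "dr": [0, 0, -0.64], "grip": 85}, {"linear": [0.78, -0.11, -0.23], "dr": [0, 0, -0.64], "grip": 85}, {"linear": [0.78, -0.11, -0.23], "dr": [0, 0, -0.64], "grip": 85}, {"linear": [0.78, -0.11, -0.23], "dr": [0, 0, -0.64], "grip": 85}, {"linear": [0.78, -0.11, -0.23], "dr": [0, 0, -0.64], "grip": 85}, {"linear": [0.78, -0.11, -0.23], "dr": [0, 0, -0.64], "grip": 85}, {"linear": [0.78, -0.11, -0.23], "dr": [0, 0, -0.64], "grip": 85}, {"linear": [0, 0, 0], "dr": [0, 0, 0], "grip": 85}])

```text
t: 1.8
ee_pos: [0.5213, -0.2975, 0.3837]
ee_rot: [179.9, -0.1, 66.2]
contact_force: [-0.0, 0.3, -0.1]
width: 1.0
```

Run:
```python
from h import *
p,R,s=cur(); print(p,s["ee_rot"],s["qpos"].round(1))
c=imaging.camera("wrist"); cv2.imwrite("pics/w1.png",c["img"][:,:,::-1])
Rc=cv2.Rodrigues(c["rvec"])[0]; C=-Rc.T@c["tvec"].ravel(); print("cam in tool",R.T@(C-p),"fwd in tool",R.T@Rc[2],"right",R.T@Rc[0])
print(proj(c,[[.614,-.259,.15]]), c["K"][0,0])
```

```text
[ 0.52131836 -0.29753895  0.38367328] [ 1.79878513e+02 -8.33636737e-02  6.61996022e+01] [ 34.9  13.  -13.7  91.6   3.1  75.7  -3. ]
cam in tool [ 0.06533196 -0.0005388  -0.12051372] fwd in tool [-2.61669580e-01  6.74784729e-04  9.65157280e-01] right [ 1.65578744e-05  9.99999759e-01 -6.94655563e-04]
[[393.08084979 143.20010896]] 346.6348470187469
```

View pics/w1.png

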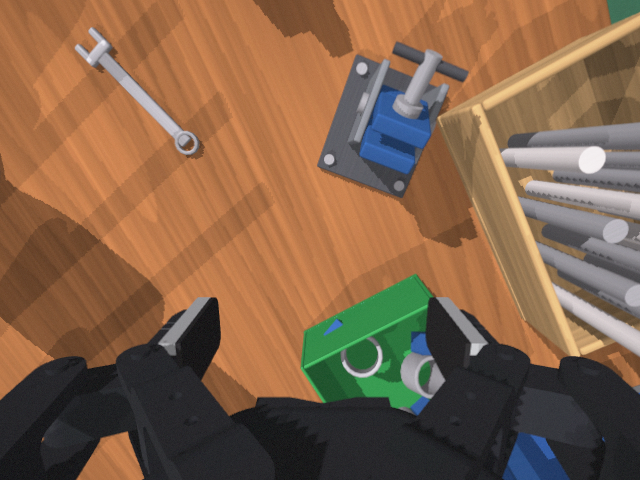

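The wrist view shows the open gap of the clamp near (397,143), and my first fit predicted (393,143). I'll enlarge it for the yaw and the mouth corners.

Run:
```python
import cv2
s=cv2.imread("pics/w1.png"); x,y,w,h,k=310,45,160,120+35,5
x,y,w,h=315,40,133,100; x,y,w,h,k=315,80,130,120,5
t=cv2.resize(s[y:y+h,x:x+w],None,fx=k,fy=k,interpolation=cv2.INTER_CUBIC)
for i in range(0,w,10): cv2.putText(t,str(x+i),(i*k,8),0,.3,(255,255,255),1); cv2.line(t,(i*k,10),(i*k,16),(255,255,255),1)
for i in range(10,h,10): cv2.putText(t,str(y+i),(0,i*k+3),0,.3,(255,255,255),1)
cv2.imwrite("pics/w1c.png",t)
```

```text
(no output)
```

View pics/w1c.png

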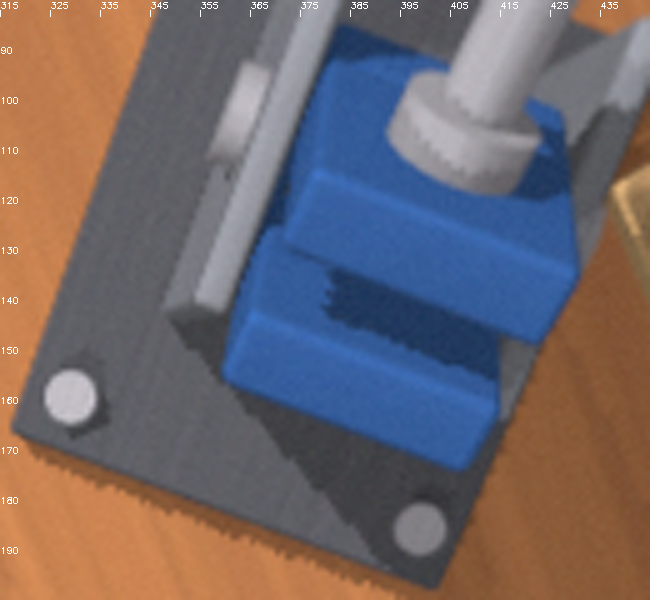

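Run:
```python
from h import *
cams={n:imaging.camera(n) for n in("scene","side","wrist")}
S,D,W="scene","side","wrist"
F=lambda p:(Ro.from_euler("z",p[2]).as_matrix(),np.array([p[0],p[1],0]))
def m(x,y,z): return J0@np.array([x,y,z])+[0,0,.15]
A=[(S,m(.0245,-.028,0),(115,199)),(S,m(.0245,.028,0),(148,192.6)),(D,m(.0245,-.028,0),(326,90.6)),(D,m(.0245,.028,0),(339.6,108.5)),(D,m(-.0245,.028,0),(358.4,111))]
B=[(W,m(x,.028,0),l) for x,l in((.0245,(378.6,114)),(.0065,(372.4,127.4)),(-.0065,(366,143.4)),(-.0245,(359.8,155.6)))]
B+=[(W,m(x,-.028,0),l) for x,l in((.0245,(430.6,134)),(.0065,(422.6,148.6)),(-.0065,(414.4,161.6)),(-.0245,(407.4,173.6)))]
B+=[(W,(-.05,.065,.012),(318,166)),(W,(-.05,-.065,.012),(402.4,197))]
for P in(B,A+B):
    x,r=fit(cams,P,F,[.6,-.26,.8]); print("jaws",x[:2],np.degrees(x[2]));print(r.tolist())
# holder approach
for n in(12,14,16): plan([.52,.0,.34],down(116),n)
```

```text
jaws [ 0.61089761 -0.26713358] 45.55931105433234
[[-0.7, -2.3], [-2.2, 1.7], [-1.1, -2.6], [-1.6, 0.5], [2.7, -0.4], [1.0, 1.4], [2.7, -0.6], [1.2, 1.7], [-1.5, -0.6], [0.6, 0.8]]
jaws [ 0.61101387 -0.26650853] 45.639735313397374
[[-3.3, -0.2], [-2.1, -0.8], [1.7, -2.6], [1.8, -3.8], [4.0, -0.2], [-0.9, -3.0], [-2.4, 1.0], [-1.2, -3.2], [-1.8, -0.1], [2.6, -1.1], [0.9, 0.6], [2.6, -1.3], [1.1, 1.1], [-1.6, -1.0], [0.6, 0.3]]
n=12 linear [0.652, -0.011, 0.087] dr [-0.001, 0.0, -0.839]
n=14 linear [0.559, -0.007, 0.075] dr [-0.0, 0.0, -0.719]
n=16 linear [0.489, -0.004, 0.065] dr [-0.0, 0.0, -0.629]
```

>>> arm_command(series=[{"linear": [0.65, -0.01, 0.09], "dr": [0, 0, -0.84], "grip": 85}, {"linear": [0.65, -0.01, 0.09], "dr": [0, 0, -0.84], "grip": 85}, {"linear": [0.65, -0.01, 0.09], "dr": [0, 0, -0.84], "grip": 85}, {"linear": [0.65, -0.01, 0.09], "dr": [0, 0, -0.84], "grip": 85}, {"linear": [0.65, -0.01, 0.09], "dr": [0, 0, -0.84], "grip": 85}, {"linear": [0.65, -0.01, 0.09], "dr": [0, 0, -0.84], "grip": 85}, {"linear": [0.65, -0.01, 0.09], "dr": [0, 0, -0.84], "grip": 85}, {"linear": [0.65, -0.01, 0.09], "dr": [0, 0, -0.84], "grip": 85}, {"linear": [0.65, -0.01, 0.09], "dr": [0, 0, -0.84], "grip": 85}, {"linear": [0.65, -0.01, 0.09], "dr": [0, 0, -0.84], "grip": 85}, {"linear": [0.65, -0.01, 0.09], "dr": [0, 0, -0.84], "grip": 85}, {"linear": [0.65, -0.01, 0.09], "dr": [0, 0, -0.84], "grip": 85}])

```text
t: 3.2
ee_pos: [0.5196, 0.0021, 0.3386]
ee_rot: [-180.0, 0.0, 116.5]
contact_force: [0.8, 0.1, 0.9]
width: 0.996
```

Run:
```python
from h import *
for n in(11,13,14): plan([.479,.321,.31],down(166),n,np.array([.52,0,.34]),down(116))
```

```text
n=11 linear [0.569, 0.503, 0.068] dr [0.0, 0.0, -0.909]
n=13 linear [0.479, 0.428, 0.058] dr [0.0, 0.0, -0.769]
n=14 linear [0.444, 0.399, 0.054] dr [0.0, 0.0, -0.714]
```

>>> arm_command(series=[{"linear": [0.57, 0.5, 0.07], "dr": [0, 0, -0.91], "grip": 66}, {"linear": [0.57, 0.5, 0.07], "dr": [0, 0, -0.91], "grip": 66}, {"linear": [0.57, 0.5, 0.07], "dr": [0, 0, -0.91], "grip": 66}, {"linear": [0.57, 0.5, 0.07], "dr": [0, 0, -0.91], "grip": 66}, {"linear": [0.57, 0.5, 0.07], "dr": [0, 0, -0.91], "grip": 66}, {"linear": [0.57, 0.5, 0.07], "dr": [0, 0, -0.91], "grip": 66}, {"linear": [0.57, 0.5, 0.07], "dr": [0, 0, -0.91], "grip": 66}, {"linear": [0.57, 0.5, 0.07], "dr": [0, 0, -0.91], "grip": 66}, {"linear": [0.57, 0.5, 0.07], "dr": [0, 0, -0.91], "grip": 66}, {"linear": [0.57, 0.5, 0.07], "dr": [0, 0, -0.91], "grip": 66}, {"linear": [0.57, 0.5, 0.07], "dr": [0, 0, -0.91], "grip": 66}, {"linear": [0, 0, 0], "dr": [0, 0, 0], "grip": 66}])

```text
t: 4.4
ee_pos: [0.4737, 0.3246, 0.3081]
ee_rot: [179.9, -0.1, 166.8]
contact_force: [0.3, 0.0, -0.4]
width: 0.77
```

Run:
```python
from h import *
p,R,s=cur(); print(p,s["ee_rot"],s["qpos"].round(1))
c=imaging.camera("wrist"); u=proj(c,[[.479,.321,.16]])[0]; print(u)
x,y,w,h,k=int(u[0])-80,max(0,int(u[1])-60),160,120,5
t=cv2.resize(c["img"][y:y+h,x:x+w,::-1],None,fx=k,fy=k,interpolation=cv2.INTER_CUBIC)
for i in range(0,w,10): cv2.putText(t,str(x+i),(i*k,8),0,.3,(255,255,255),1); cv2.line(t,(i*k,10),(i*k,16),(255,255,255),1)
for i in range(10,h,10): cv2.putText(t,str(y+i),(0,i*k+3),0,.3,(255,255,255),1)
cv2.imwrite("pics/w2c.png",t)
```

```text
[0.47373859 0.32463774 0.30808503] [ 1.79936437e+02 -5.98317511e-02  1.66842787e+02] [ -2.5  17.9 -46.9  99.3  13.8  68.8  23.7]
[320.43377901 244.58889397]
```

View pics/w2c.png

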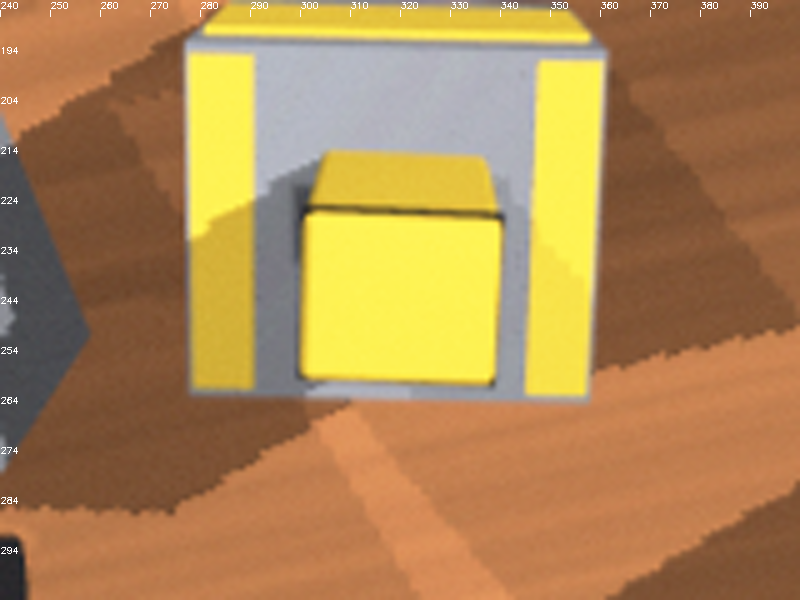

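The wrist crop shows the handle's top corners at about (300,226), (341,227), (339,261) and (300,260). The block's top corners are (277,192), (361,194), (358,264) and (278,263).

Run:
```python
from h import *
cams={"w":imaging.camera("wrist")}
F=lambda p:(Ro.from_euler("z",p[2]).as_matrix(),np.array([p[0],p[1],0]))
a,b=.035,.04
B=[("w",(sx*a,sy*b,.1),u) for sx,sy,u in((-1,-1,(277.4,192)),(-1,1,(361.4,193.6)),(1,1,(358,264.4)),(1,-1,(278,262.8)))]
a1,b1=.014,.016
H=[("w",(sx*a1,sy*b1,.16),u) for sx,sy,u in((-1,-1,(300.4,226)),(-1,1,(340.6,227.4)),(1,1,(338.6,261)),(1,-1,(300,259.6)))]
for P in(B,H):
    x,r=fit(cams,P,F,[.479,.321,-.24]); print(x[:2],np.degrees(x[2]));print(r.tolist())
    a=x[2]
    plan([*x[:2],.24],down(np.degrees(x[2])+180),4)
```

```text
[0.48089467 0.31671634] -14.63663812813924
[[-0.4, 0.1], [0.3, 0.2], [0.2, -0.2], [-0.1, -0.1]]
n=4 linear [-0.034, -0.021, 0.426] dr [-0.0, -0.0, 0.051]
[0.4797847  0.31859873] -15.539538932850292
[[-0.1, -0.1], [0.1, -0.0], [0.4, 0.0], [-0.4, 0.1]]
n=4 linear [-0.025, -0.011, 0.426] dr [-0.0, -0.0, 0.096]
```

>>> arm_command(series=[{"linear": [-0.012, -0.006, 0.43], "dr": [0, 0, 0.03], "grip": 66}, {"linear": [-0.012, -0.006, 0.43], "dr": [0, 0, 0.03], "grip": 66}, {"linear": [-0.012, -0.006, 0.43], "dr": [0, 0, 0.03], "grip": 66}, {"linear": [-0.012, -0.006, 0.43], "dr": [0, 0, 0.03], "grip": 66}, {"linear": [-0.012, -0.006, 0.43], "dr": [0, 0, 0.03], "grip": 66}, {"linear": [-0.012, -0.006, 0.43], "dr": [0, 0, 0.03], "grip": 66}, {"linear": [-0.012, -0.006, 0.43], "dr": [0, 0, 0.03], "grip": 66}, {"linear": [-0.012, -0.006, 0.43], "dr": [0, 0, 0.03], "grip": 66}, {"linear": [-0.012, -0.006, 0.43], "dr": [0, 0, 0.03], "grip": 66}, {"linear": [-0.012, -0.006, 0.43], "dr": [0, 0, 0.03], "grip": 66}, {"linear": [0, 0, 0], "dr": [0, 0, 0], "grip": 66}, {"linear": [0, 0, 0], "dr": [0, 0, 0], "grip": 66}])

```text
t: 5.7
ee_pos: [0.4814, 0.3172, 0.136]
ee_rot: [-180.0, -0.0, 164.7]
contact_force: [-0.8, 0.1, 0.4]
width: 0.771
```

>>> arm_command(newtons=60, series=[{"linear": [0, 0, 0], "dr": [0, 0, 0], "grip": 25}, {"linear": [0, 0, 0], "dr": [0, 0, 0], "grip": 25}, {"linear": [0, 0, 0], "dr": [0, 0, 0], "grip": 25}, {"linear": [0, 0, 0], "dr": [0, 0, 0], "grip": 25}, {"linear": [0, 0, 0], "dr": [0, 0, 0], "grip": 25}, {"linear": [0, 0, 0], "dr": [0, 0, 0], "grip": 25}, {"linear": [0, 0, 0], "dr": [0, 0, 0], "grip": 25}, {"linear": [0, 0, 0], "dr": [0, 0, 0], "grip": 25}])

```text
t: 6.5
ee_pos: [0.482, 0.3175, 0.1372]
ee_rot: [179.9, 0.1, 164.7]
contact_force: [-0.2, 0.2, 6.2]
width: 0.371
```

>>> arm_command(series=[{"linear": [0, 0, -0.2], "dr": [0, 0, 0], "grip": 25}, {"linear": [0, 0, -0.4], "dr": [0, 0, 0], "grip": 25}, {"linear": [0, 0, -0.6], "dr": [0, 0, 0], "grip": 25}, {"linear": [0, 0, -0.7], "dr": [0, 0, 0], "grip": 25}, {"linear": [0, 0, -0.7], "dr": [0, 0, 0], "grip": 25}, {"linear": [0, 0, -0.7], "dr": [0, 0, 0], "grip": 25}, {"linear": [0, 0, -0.7], "dr": [0, 0, 0], "grip": 25}, {"linear": [0, 0, -0.7], "dr": [0, 0, 0], "grip": 25}, {"linear": [0, 0, -0.6], "dr": [0, 0, 0], "grip": 25}, {"linear": [0, 0, -0.4], "dr": [0, 0, 0], "grip": 25}, {"linear": [0, 0, 0], "dr": [0, 0, 0], "grip": 25}])

```text
t: 7.6
ee_pos: [0.4817, 0.3176, 0.3667]
ee_rot: [179.9, 0.1, 164.7]
contact_force: [0.0, 0.6, -3.0]
width: 0.37
```

```bash
cat >> h.py <<'E'
M=np.array([.611,-.2667,.15]); YAW=45.6
RJ=Ro.from_euler("z",YAW,degrees=True).as_matrix()@J0; jx,jy,jz=RJ.T
RT=toolR(jx,-jz); L=.127
E
python3 - <<'E'
from h import *
p,R,s=cur(); print(p,s["width"],s["contact_force"],s["qpos"].round(1))
pre=M+jz*(L+.06)-0*jx; print("pre",pre)
m=np.array([.53,0.02,.36])
plan(m,down(110),16); plan(pre,RT,18,m,down(110))
E
```

```text
[0.48173942 0.31756473 0.36673954] 0.3700311786632505 [ 0.03321813  0.59225439 -2.95191893] [ -1.2  15.5 -46.9  94.4  11.8  74.9  24.5]
pre [ 0.54558148 -0.3335032   0.31194675]
n=16 linear [-0.376, -0.314, 0.01] dr [0.002, 0.001, 0.684]
n=18 linear [-0.513, 0.108, -0.054] dr [-0.187, 0.297, 0.698]
```

>>> arm_command(series=[{"linear": [-0.38, -0.31, 0.01], "dr": [0, 0, 0.68], "grip": 25}, {"linear": [-0.38, -0.31, 0.01], "dr": [0, 0, 0.68], "grip": 25}, {"linear": [-0.38, -0.31, 0.01], "dr": [0, 0, 0.68], "grip": 25}, {"linear": [-0.38, -0.31, 0.01], "dr": [0, 0, 0.68], "grip": 25}, {"linear": [-0.38, -0.31, 0.01], "dr": [0, 0, 0.68], "grip": 25}, {"linear": [-0.38, -0.31, 0.01], "dr": [0, 0, 0.68], "grip": 25}, {"linear": [-0.38, -0.31, 0.01], "dr": [0, 0, 0.68], "grip": 25}, {"linear": [-0.38, -0.31, 0.01], "dr": [0, 0, 0.68], "grip": 25}, {"linear": [-0.38, -0.31, 0.01], "dr": [0, 0, 0.68], "grip": 25}, {"linear": [-0.38, -0.31, 0.01], "dr": [0, 0, 0.68], "grip": 25}, {"linear": [-0.38, -0.31, 0.01], "dr": [0, 0, 0.68], "grip": 25}, {"linear": [-0.38, -0.31, 0.01], "dr": [0, 0, 0.68], "grip": 25}, {"linear": [-0.38, -0.31, 0.01], "dr": [0, 0, 0.68], "grip": 25}, {"linear": [-0.38, -0.31, 0.01], "dr": [0, 0, 0.68], "grip": 25}, {"linear": [-0.38, -0.31, 0.01], "dr": [0, 0, 0.68], "grip": 25}, {"linear": [-0.38, -0.31, 0.01], "dr": [0, 0, 0.68], "grip": 25}])

```text
t: 9.2
ee_pos: [0.5335, 0.0177, 0.3577]
ee_rot: [180.0, -0.0, 110.0]
contact_force: [-0.3, 0.6, -2.3]
width: 0.367
```

>>> arm_command(series=[{"linear": [-0.51, 0.11, -0.055], "dr": [-0.187, 0.297, 0.698], "grip": 25}, {"linear": [-0.51, 0.11, -0.055], "dr": [-0.187, 0.297, 0.698], "grip": 25}, {"linear": [-0.51, 0.11, -0.055], "dr": [-0.187, 0.297, 0.698], "grip": 25}, {"linear": [-0.51, 0.11, -0.055], "dr": [-0.187, 0.297, 0.698], "grip": 25}, {"linear": [-0.51, 0.11, -0.055], "dr": [-0.187, 0.297, 0.698], "grip": 25}, {"linear": [-0.51, 0.11, -0.055], "dr": [-0.187, 0.297, 0.698], "grip": 25}, {"linear": [-0.51, 0.11, -0.055], "dr": [-0.187, 0.297, 0.698], "grip": 25}, {"linear": [-0.51, 0.11, -0.055], "dr": [-0.187, 0.297, 0.698], "grip": 25}, {"linear": [-0.51, 0.11, -0.055], "dr": [-0.187, 0.297, 0.698], "grip": 25}, {"linear": [-0.51, 0.11, -0.055], "dr": [-0.187, 0.297, 0.698], "grip": 25}, {"linear": [-0.51, 0.11, -0.055], "dr": [-0.187, 0.297, 0.698], "grip": 25}, {"linear": [-0.51, 0.11, -0.055], "dr": [-0.187, 0.297, 0.698], "grip": 25}, {"linear": [-0.51, 0.11, -0.055], "dr": [-0.187, 0.297, 0.698], "grip": 25}, {"linear": [-0.51, 0.11, -0.055], "dr": [-0.187, 0.297, 0.698], "grip": 25}, {"linear": [-0.51, 0.11, -0.055], "dr": [-0.187, 0.297, 0.698], "grip": 25}, {"linear": [-0.51, 0.11, -0.055], "dr": [-0.187, 0.297, 0.698], "grip": 25}, {"linear": [-0.51, 0.11, -0.055], "dr": [-0.187, 0.297, 0.698], "grip": 25}, {"linear": [-0.51, 0.11, -0.055], "dr": [-0.187, 0.297, 0.698], "grip": 25}, {"linear": [0, 0, 0], "dr": [0, 0, 0], "grip": 25}])

```text
t: 11.1
ee_pos: [0.5501, -0.3377, 0.3087]
ee_rot: [-179.8, -30.0, 45.3]
contact_force: [-0.7, -0.3, -1.9]
width: 0.362
```

Run:
```python
from h import *
p,R,s=cur(); print(p,s["width"],s["contact_force"],s["qpos"].round(1), "rot err deg",np.degrees(Ro.from_matrix(R.T@RT).as_rotvec()))
print("tip in jaw frame mm",(RJ.T@(p+R[:,2]*L-M)*1e3).round(1))
def tile(n,x,y,w,h,k):
    c=imaging.camera(n); print(n,proj(c,[M,p+R[:,2]*L]).round(1).tolist())
    t=cv2.resize(c["img"][y:y+h,x:x+w,::-1],None,fx=k,fy=k,interpolation=cv2.INTER_CUBIC)
    for i in range(0,w,10): cv2.putText(t,str(x+i),(i*k,8),0,.3,(255,255,255),1); cv2.line(t,(i*k,10),(i*k,16),(255,255,255),1)
    for i in range(10,h,10): cv2.putText(t,str(y+i),(0,i*k+3),0,.3,(255,255,255),1)
    return t
cv2.imwrite("pics/p1.png",np.hstack([tile("scene",95,145,80,120,5),tile("side",305,25,80,120,5)]))
cv2.imwrite("pics/p1w.png",imaging.camera("wrist")["img"][:,:,::-1])
```

```text
[ 0.55010369 -0.33765828  0.30874248] 0.36201483540298596 [-0.65618978 -0.27887012 -1.87460523] [ 49.9  20.2 -12.9  96.5 -28.7  63.3   6.3] rot err deg [-0.0294018   0.02271789 -0.28540924]
tip in jaw frame mm [-1.5 -6.1 57.1]
scene [[129.5, 194.3], [117.0, 162.5]]
side [[345.1, 99.3], [360.1, 69.9]]
```

View pics/p1.png

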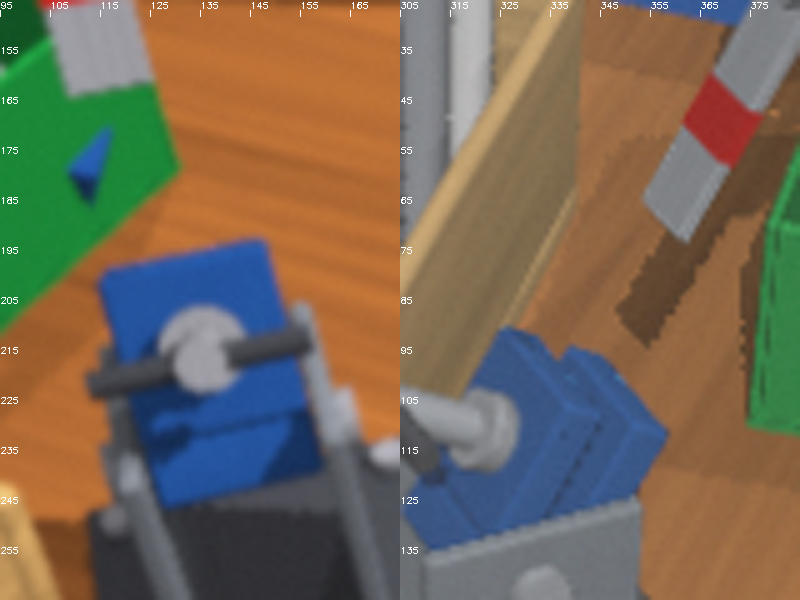

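In the scene crop the blade tip is centred at (117.5,163), against a predicted (117.0,162.5). In the side crop it is at (358.3,68.8), against (360.1,69.9). The grasp offset is therefore good. Next I'll check the gap against the blade in the wrist view.

Run:
```python
from h import *
p,R,s=cur(); c=imaging.camera("wrist")
print(proj(c,[M,p+R[:,2]*L, M+jy*.028,M-jy*.028,M+jx*.0245,M-jx*.0245]).round(1).tolist())
x,y,w,h,k=245,100,160,120,5
u=proj(c,[M])[0]; x=int(u[0])-80; y=int(u[1])-60
t=cv2.resize(c["img"][y:y+h,x:x+w,::-1],None,fx=k,fy=k,interpolation=cv2.INTER_CUBIC)
for i in range(0,w,10): cv2.putText(t,str(x+i),(i*k,8),0,.3,(255,255,255),1); cv2.line(t,(i*k,10),(i*k,16),(255,255,255),1)
for i in range(10,h,10): cv2.putText(t,str(y+i),(0,i*k+3),0,.3,(255,255,255),1)
cv2.imwrite("pics/p1wc.png",t)
```

```text
[[317.5, 230.6], [322.7, 242.2], [286.4, 230.4], [348.6, 230.7], [317.5, 203.5], [317.5, 256.6]]
```

View pics/p1wc.png

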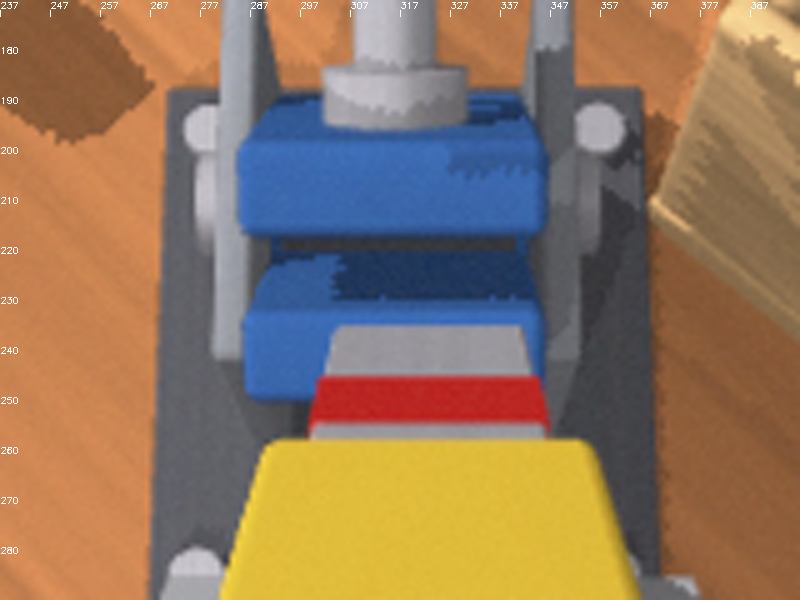

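The wrist crop (pixel = 237+X/5, 170+Y/5) puts the gap centre at row 224 and column 316, against a modelled (317.5,230.6). That shifts the mouth about +6 mm in x and +1.5 mm in y, which agrees with the first scene/side fit. The blade tip's front edge is at row 235 and column 322, so the gauge sits about 2 mm towards tool +x. I'll correct for both and go to just above the mouth.

>>> arm_command(series=[{"linear": [0.065, -0.09, 0], "dr": [0, 0, -0.06], "grip": 25}, {"linear": [0.065, -0.09, 0], "dr": [0, 0, 0], "grip": 25}, {"linear": [0, 0, 0.25], "dr": [0, 0, 0], "grip": 25}, {"linear": [0, 0, 0.3], "dr": [0, 0, 0], "grip": 25}, {"linear": [0, 0, 0.3], "dr": [0, 0, 0], "grip": 25}, {"linear": [0, 0, 0.3], "dr": [0, 0, 0], "grip": 25}, {"linear": [0, 0, 0.15], "dr": [0, 0, 0], "grip": 25}, {"linear": [0, 0, 0], "dr": [0, 0, 0], "grip": 25}, {"linear": [0, 0, 0], "dr": [0, 0, 0], "grip": 25}])

```text
t: 12.2
ee_pos: [0.5689, -0.306, 0.2686]
ee_rot: [179.8, -30.0, 46.3]
contact_force: [-0.9, -0.1, -2.4]
width: 0.368
```

```bash
sed -i 's/^M=.*YAW/M=np.array([.6145,-.2605,.15]); YAW/' h.py
python3 - <<'E'
from h import *
p,R,s=cur(); tip=p+R[:,2]*L+R[:,0]*.0022
print(p,s["contact_force"],"rot err",np.degrees(Ro.from_matrix(R.T@RT).as_rotvec()).round(2),"tip",(RJ.T@(tip-M)*1e3).round(1))
def tile(n,x,y,w,h,k):
    c=imaging.camera(n); print(n,proj(c,[M,tip,M+jx*.0245]).round(1).tolist())
    t=cv2.resize(c["img"][y:y+h,x:x+w,::-1],None,fx=k,fy=k,interpolation=cv2.INTER_CUBIC)
    for i in range(0,w,10): cv2.putText(t,str(x+i),(i*k,8),0,.3,(255,255,255),1); cv2.line(t,(i*k,10),(i*k,16),(255,255,255),1)
    for i in range(10,h,10): cv2.putText(t,str(y+i),(0,i*k+3),0,.3,(255,255,255),1)
    return t
cv2.imwrite("pics/p2.png",np.hstack([tile("wrist",270,180,100,110,4),tile("side",310,40,80,88,5)]))
E
```

```text
[ 0.56886911 -0.30600531  0.26856493] [-0.92822531 -0.11107274 -2.40430897] rot err [-0.16  0.01  0.6 ] tip [5.6 1.1 7.9]
wrist [[324.2, 243.9], [322.8, 239.3], [324.6, 212.2]]
side [[342.0, 100.7], [342.0, 96.6], [331.3, 97.6]]
```

View pics/p2.png

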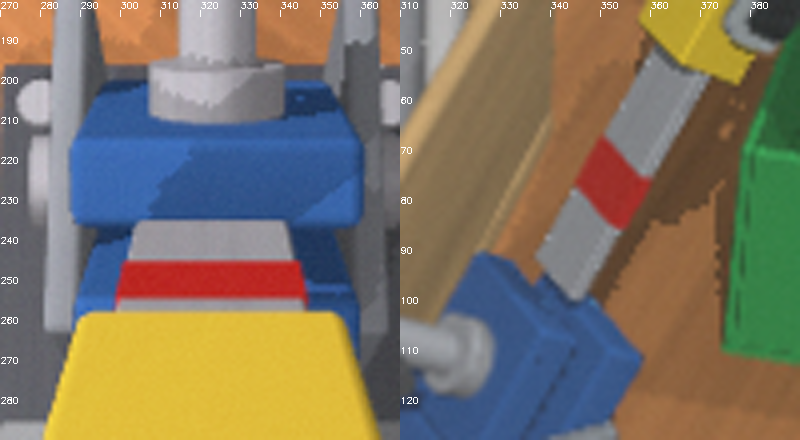

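The wrist crop shows the tip's front edge at row 235.2, and the model predicts 235.3. The gap centre is at about row 243, predicted 243.9. Model and picture now agree, and the tip is 5.6 mm too far in +x, so I'll correct that and let it settle.

>>> arm_command(series=[{"linear": [-0.07, 0, 0], "dr": [0, 0, 0.06], "grip": 25}, {"linear": [-0.07, 0, 0], "dr": [0, 0, 0.06], "grip": 25}, {"linear": [0, 0, 0], "dr": [0, 0, 0], "grip": 25}, {"linear": [0, 0, 0], "dr": [0, 0, 0], "grip": 25}, {"linear": [0, 0, 0], "dr": [0, 0, 0], "grip": 25}, {"linear": [0, 0, 0], "dr": [0, 0, 0], "grip": 25}])

```text
t: 12.9
ee_pos: [0.5655, -0.3093, 0.2658]
ee_rot: [-179.8, -30.0, 45.6]
contact_force: [0.3, 0.8, -1.9]
width: 0.37
```

```bash
cat >> h.py <<'E'
def tipstat():
    p,R,s=cur(); tip=p+R[:,2]*L+R[:,0]*.0022
    print(p,"F",s["contact_force"].round(1),"rot err",np.degrees(Ro.from_matrix(R.T@RT).as_rotvec()).round(2),"tip",(RJ.T@(tip-M)*1e3).round(1),"v",np.abs(s["joint_vel"]).max().round(2))
E
python3 -c "
from h import *
tipstat()"
```

```text
[ 0.56546982 -0.30929425  0.26576704] F [ 0.3  0.8 -1.9] rot err [-0.17  0.01  0.01] tip [0.2 1.3 7.8] v 0.07
```

>>> arm_command(series=[{"linear": [0, 0, 0.1], "dr": [0, 0, 0], "grip": 25}, {"linear": [0, 0, 0.1], "dr": [0, 0, 0], "grip": 25}, {"linear": [0, 0, 0.1], "dr": [0, 0, 0], "grip": 25}, {"linear": [0, 0, 0.1], "dr": [0, 0, 0], "grip": 25}, {"linear": [0, 0, 0], "dr": [0, 0, 0], "grip": 25}])

```text
t: 13.4
ee_pos: [0.571, -0.303, 0.2512]
ee_rot: [-179.8, -30.0, 45.6]
contact_force: [0.3, 0.5, -1.0]
width: 0.371
```

```bash
python3 -c "
from h import *
tipstat()"
```

```text
[ 0.57100932 -0.30302903  0.25115579] F [ 0.3  0.5 -1. ] rot err [-0.23  0.01 -0.  ] tip [ 0.1  1.8 -9. ] v 0.52
```

Entry is free of contact. Next I'll go the remaining 31 mm.

>>> arm_command(series=[{"linear": [0, 0, 0.1], "dr": [0, 0, 0], "grip": 25}, {"linear": [0, 0, 0.1], "dr": [0, 0, 0], "grip": 25}, {"linear": [0, 0, 0.1], "dr": [0, 0, 0], "grip": 25}, {"linear": [0, 0, 0.1], "dr": [0, 0, 0], "grip": 25}, {"linear": [0, 0, 0.1], "dr": [0, 0, 0], "grip": 25}, {"linear": [0, 0, 0.1], "dr": [0, 0, 0], "grip": 25}, {"linear": [0, 0, 0.1], "dr": [0, 0, 0], "grip": 25}, {"linear": [0, 0, 0.07], "dr": [0, 0, 0], "grip": 25}, {"linear": [0, 0, 0], "dr": [0, 0, 0], "grip": 25}, {"linear": [0, 0, 0], "dr": [0, 0, 0], "grip": 25}])

```text
t: 14.4
ee_pos: [0.5817, -0.2926, 0.2252]
ee_rot: [-179.8, -30.0, 45.6]
contact_force: [-1.0, 1.5, -2.3]
width: 0.371
```

Run:
```python
from h import *
tipstat()
def tile(n,x,y,w,h,k):
    c=imaging.camera(n); print(n,proj(c,[M]).round(1).tolist())
    t=cv2.resize(c["img"][y:y+h,x:x+w,::-1],None,fx=k,fy=k,interpolation=cv2.INTER_CUBIC)
    for i in range(0,w,10): cv2.putText(t,str(x+i),(i*k,8),0,.3,(255,255,255),1); cv2.line(t,(i*k,10),(i*k,16),(255,255,255),1)
    for i in range(10,h,10): cv2.putText(t,str(y+i),(0,i*k+3),0,.3,(255,255,255),1)
    return t
cv2.imwrite("pics/p3.png",np.hstack([tile("wrist",270,180,100,110,4),tile("side",310,40,80,88,5)]))
```

```text
[ 0.58169833 -0.29256143  0.22523447] F [-1.   1.5 -2.3] rot err [-0.17  0.01  0.  ] tip [  0.1   1.4 -38.9] v 0.15
wrist [[324.7, 254.7]]
side [[342.0, 100.7]]
```

View pics/p3.png

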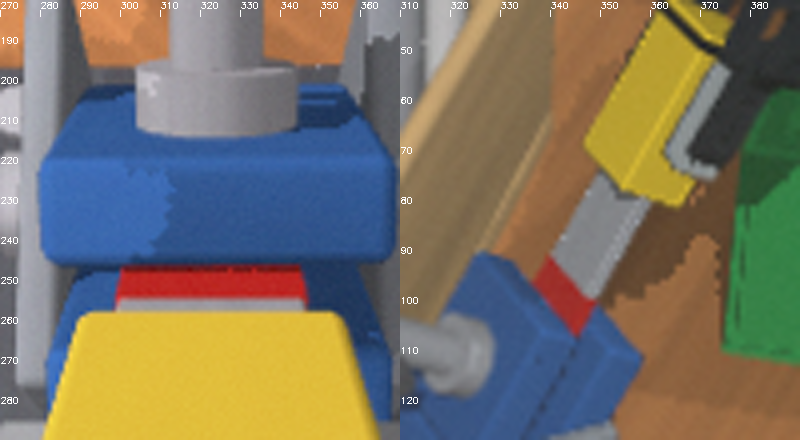

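The side and wrist crops show the blade in the gap with about 60% of the red band above the mouth, so the mouth is at gauge z of about 38–39 mm, mid-band. I'll hold it there.

>>> arm_command(series=[{"linear": [0, 0, 0], "dr": [0, 0, 0], "grip": 25}, {"linear": [0, 0, 0], "dr": [0, 0, 0], "grip": 25}, {"linear": [0, 0, 0], "dr": [0, 0, 0], "grip": 25}, {"linear": [0, 0, 0], "dr": [0, 0, 0], "grip": 25}, {"linear": [0, 0, 0], "dr": [0, 0, 0], "grip": 25}, {"linear": [0, 0, 0], "dr": [0, 0, 0], "grip": 25}, {"linear": [0, 0, 0], "dr": [0, 0, 0], "grip": 25}, {"linear": [0, 0, 0], "dr": [0, 0, 0], "grip": 25}, {"linear": [0, 0, 0], "dr": [0, 0, 0], "grip": 25}, {"linear": [0, 0, 0], "dr": [0, 0, 0], "grip": 25}, {"linear": [0, 0, 0], "dr": [0, 0, 0], "grip": 25}, {"linear": [0, 0, 0], "dr": [0, 0, 0], "grip": 25}, {"linear": [0, 0, 0], "dr": [0, 0, 0], "grip": 25}, {"linear": [0, 0, 0], "dr": [0, 0, 0], "grip": 25}])

```text
t: 15.9
ee_pos: [0.5817, -0.2925, 0.2252]
ee_rot: [-179.8, -30.0, 45.6]
contact_force: [0.2, 0.3, -2.3]
width: 0.366
```

>>> arm_command(series=[{"linear": [0, 0, -0.1], "dr": [0, 0, 0], "grip": 25}, {"linear": [0, 0, -0.15], "dr": [0, 0, 0], "grip": 25}, {"linear": [0, 0, -0.2], "dr": [0, 0, 0], "grip": 25}, {"linear": [0, 0, -0.2], "dr": [0, 0, 0], "grip": 25}, {"linear": [0, 0, -0.2], "dr": [0, 0, 0], "grip": 25}, {"linear": [0, 0, -0.25], "dr": [0, 0, 0], "grip": 25}, {"linear": [0, 0, -0.4], "dr": [0, 0, 0], "grip": 25}, {"linear": [0, 0, -0.5], "dr": [0, 0, 0], "grip": 25}, {"linear": [0, 0, -0.5], "dr": [0, 0, 0], "grip": 25}, {"linear": [0, 0, -0.4], "dr": [0, 0, 0], "grip": 25}, {"linear": [0, 0, 0], "dr": [0, 0, 0], "grip": 25}, {"linear": [0, 0, 0], "dr": [0, 0, 0], "grip": 25}, {"linear": [0, 0, 0], "dr": [0, 0, 0], "grip": 25}])

```text
t: 17.2
ee_pos: [0.5414, -0.3335, 0.3248]
ee_rot: [-179.8, -30.0, 45.6]
contact_force: [-0.5, 0.2, -3.0]
width: 0.364
```

Run:
```python
from h import *
tipstat(); m=np.array([.53,0.02,.36]); plan(m,down(110),18); plan([.4815,.3175,.30],down(164.7),16,m,down(110))
```

```text
[ 0.54136025 -0.33350115  0.32481119] F [-0.5  0.2 -3. ] rot err [-0.25  0.01 -0.  ] tip [ 0.1  1.7 76.1] v 0.25
n=18 linear [0.5, -0.136, 0.084] dr [0.185, -0.299, -0.698]
n=16 linear [0.394, 0.29, 0.094] dr [0.0, 0.0, -0.684]
```

>>> arm_command(series=[{"linear": [0.5, -0.136, 0.084], "dr": [0.185, -0.3, -0.698], "grip": 25}, {"linear": [0.5, -0.136, 0.084], "dr": [0.185, -0.3, -0.698], "grip": 25}, {"linear": [0.5, -0.136, 0.084], "dr": [0.185, -0.3, -0.698], "grip": 25}, {"linear": [0.5, -0.136, 0.084], "dr": [0.185, -0.3, -0.698], "grip": 25}, {"linear": [0.5, -0.136, 0.084], "dr": [0.185, -0.3, -0.698], "grip": 25}, {"linear": [0.5, -0.136, 0.084], "dr": [0.185, -0.3, -0.698], "grip": 25}, {"linear": [0.5, -0.136, 0.084], "dr": [0.185, -0.3, -0.698], "grip": 25}, {"linear": [0.5, -0.136, 0.084], "dr": [0.185, -0.3, -0.698], "grip": 25}, {"linear": [0.5, -0.136, 0.084], "dr": [0.185, -0.3, -0.698], "grip": 25}, {"linear": [0.5, -0.136, 0.084], "dr": [0.185, -0.3, -0.698], "grip": 25}, {"linear": [0.5, -0.136, 0.084], "dr": [0.185, -0.3, -0.698], "grip": 25}, {"linear": [0.5, -0.136, 0.084], "dr": [0.185, -0.3, -0.698], "grip": 25}, {"linear": [0.5, -0.136, 0.084], "dr": [0.185, -0.3, -0.698], "grip": 25}, {"linear": [0.5, -0.136, 0.084], "dr": [0.185, -0.3, -0.698], "grip": 25}, {"linear": [0.5, -0.136, 0.084], "dr": [0.185, -0.3, -0.698], "grip": 25}, {"linear": [0.5, -0.136, 0.084], "dr": [0.185, -0.3, -0.698], "grip": 25}, {"linear": [0.5, -0.136, 0.084], "dr": [0.185, -0.3, -0.698], "grip": 25}, {"linear": [0.5, -0.136, 0.084], "dr": [0.185, -0.3, -0.698], "grip": 25}])

```text
t: 19.0
ee_pos: [0.5293, 0.0209, 0.3596]
ee_rot: [-179.9, 0.3, 110.3]
contact_force: [0.6, 0.2, -1.8]
width: 0.369
```

>>> arm_command(series=[{"linear": [0.394, 0.29, 0.03], "dr": [0, 0, -0.684], "grip": 25}, {"linear": [0.394, 0.29, 0.03], "dr": [0, 0, -0.684], "grip": 25}, {"linear": [0.394, 0.29, 0.03], "dr": [0, 0, -0.684], "grip": 25}, {"linear": [0.394, 0.29, 0.03], "dr": [0, 0, -0.684], "grip": 25}, {"linear": [0.394, 0.29, 0.03], "dr": [0, 0, -0.684], "grip": 25}, {"linear": [0.394, 0.29, 0.03], "dr": [0, 0, -0.684], "grip": 25}, {"linear": [0.394, 0.29, 0.03], "dr": [0, 0, -0.684], "grip": 25}, {"linear": [0.394, 0.29, 0.03], "dr": [0, 0, -0.684], "grip": 25}, {"linear": [0.394, 0.29, 0.03], "dr": [0, 0, -0.684], "grip": 25}, {"linear": [0.394, 0.29, 0.03], "dr": [0, 0, -0.684], "grip": 25}, {"linear": [0.394, 0.29, 0.03], "dr": [0, 0, -0.684], "grip": 25}, {"linear": [0.394, 0.29, 0.03], "dr": [0, 0, -0.684], "grip": 25}, {"linear": [0.394, 0.29, 0.03], "dr": [0, 0, -0.684], "grip": 25}, {"linear": [0.394, 0.29, 0.03], "dr": [0, 0, -0.684], "grip": 25}, {"linear": [0.394, 0.29, 0.03], "dr": [0, 0, -0.684], "grip": 25}, {"linear": [0.394, 0.29, 0.03], "dr": [0, 0, -0.684], "grip": 25}, {"linear": [0, 0, 0], "dr": [0, 0, 0], "grip": 25}, {"linear": [0, 0, 0], "dr": [0, 0, 0], "grip": 25}, {"linear": [0, 0, 0], "dr": [0, 0, 0], "grip": 25}, {"linear": [0, 0, 0], "dr": [0, 0, 0], "grip": 25}])

```text
t: 21.0
ee_pos: [0.4819, 0.3163, 0.3398]
ee_rot: [-179.8, 0.1, 164.6]
contact_force: [0.0, -0.5, -2.8]
width: 0.365
```

Run:
```python
from h import *
p,R,s=cur(); print(p,s["ee_rot"],s["contact_force"])
plan([.4820,.3175,.262],down(164.7),5)
```

```text
[0.48193788 0.31628972 0.33983824] [-1.79820960e+02  5.54004914e-02  1.64645336e+02] [ 0.01758407 -0.48687465 -2.77959086]
n=5 linear [0.002, 0.007, 0.389] dr [-0.007, 0.002, -0.002]
```

>>> arm_command(series=[{"linear": [-0.01, 0, 0.38], "dr": [0, 0, 0], "grip": 25}, {"linear": [-0.01, 0, 0.4], "dr": [0, 0, 0], "grip": 25}, {"linear": [0, 0, 0.4], "dr": [0, 0, 0], "grip": 25}, {"linear": [0, 0, 0.4], "dr": [0, 0, 0], "grip": 25}, {"linear": [0, 0, 0.4], "dr": [0, 0, 0], "grip": 25}, {"linear": [0, 0, 0.3], "dr": [0, 0, 0], "grip": 25}, {"linear": [0, 0, 0.2], "dr": [0, 0, 0], "grip": 25}, {"linear": [0, 0, 0.15], "dr": [0, 0, 0], "grip": 25}, {"linear": [0, 0, 0.15], "dr": [0, 0, 0], "grip": 25}, {"linear": [0, 0, 0.15], "dr": [0, 0, 0], "grip": 25}, {"linear": [0, 0, 0.15], "dr": [0, 0, 0], "grip": 25}, {"linear": [0, 0, 0.15], "dr": [0, 0, 0], "grip": 25}, {"linear": [0, 0, 0], "dr": [0, 0, 0], "grip": 25}, {"linear": [0, 0, 0], "dr": [0, 0, 0], "grip": 25}])

```text
t: 22.4
ee_pos: [0.4823, 0.3163, 0.2107]
ee_rot: [-179.8, 0.0, 164.7]
contact_force: [-0.1, -0.3, -2.3]
width: 0.367
```

The blade is about 16 mm into the slot with no contact force. I'll keep lowering.

>>> arm_command(series=[{"linear": [0, 0, 0.14], "dr": [0, 0, 0], "grip": 25}, {"linear": [0, 0, 0.14], "dr": [0, 0, 0], "grip": 25}, {"linear": [0, 0, 0.14], "dr": [0, 0, 0], "grip": 25}, {"linear": [0, 0, 0.14], "dr": [0, 0, 0], "grip": 25}, {"linear": [0, 0, 0.14], "dr": [0, 0, 0], "grip": 25}, {"linear": [0, 0, 0.14], "dr": [0, 0, 0], "grip": 25}, {"linear": [0, 0, 0.14], "dr": [0, 0, 0], "grip": 25}, {"linear": [0, 0, 0.14], "dr": [0, 0, 0], "grip": 25}, {"linear": [0, 0, 0.14], "dr": [0, 0, 0], "grip": 25}, {"linear": [0, 0, 0.14], "dr": [0, 0, 0], "grip": 25}, {"linear": [0, 0, 0.14], "dr": [0, 0, 0], "grip": 25}, {"linear": [0, 0, 0.14], "dr": [0, 0, 0], "grip": 25}, {"linear": [0, 0, 0], "dr": [0, 0, 0], "grip": 25}, {"linear": [0, 0, 0], "dr": [0, 0, 0], "grip": 25}])

```text
t: 23.8
ee_pos: [0.4823, 0.3161, 0.1434]
ee_rot: [-179.8, 0.0, 164.7]
contact_force: [-0.1, -0.7, -2.5]
width: 0.371
```

>>> arm_command(series=[{"linear": [0, 0, 0.03], "dr": [0, 0, 0], "grip": 25}, {"linear": [0, 0, 0.03], "dr": [0, 0, 0], "grip": 25}, {"linear": [0, 0, 0.03], "dr": [0, 0, 0], "grip": 25}, {"linear": [0, 0, 0.03], "dr": [0, 0, 0], "grip": 25}, {"linear": [0, 0, 0], "dr": [0, 0, 0], "grip": 25}, {"linear": [0, 0, 0], "dr": [0, 0, 0], "grip": 25}])

```text
t: 24.4
ee_pos: [0.4823, 0.316, 0.1387]
ee_rot: [-179.8, 0.0, 164.7]
contact_force: [0.1, -0.3, -2.2]
width: 0.373
```

Still hanging free, so I'll ease down until the handle touches.

>>> arm_command(series=[{"linear": [0, 0, 0.02], "dr": [0, 0, 0], "grip": 25}, {"linear": [0, 0, 0.02], "dr": [0, 0, 0], "grip": 25}, {"linear": [0, 0, 0], "dr": [0, 0, 0], "grip": 25}, {"linear": [0, 0, 0], "dr": [0, 0, 0], "grip": 25}])

```text
t: 24.8
ee_pos: [0.4823, 0.316, 0.1372]
ee_rot: [-179.8, 0.1, 164.7]
contact_force: [-1.5, -1.6, 1.1]
width: 0.367
```

>>> arm_command(series=[{"linear": [0, 0, 0.015], "dr": [0, 0, 0], "grip": 25}, {"linear": [0, 0, 0], "dr": [0, 0, 0], "grip": 25}, {"linear": [0, 0, 0], "dr": [0, 0, 0], "grip": 25}])

```text
t: 25.1
ee_pos: [0.4824, 0.3161, 0.1372]
ee_rot: [-179.8, 0.1, 164.7]
contact_force: [-3.8, -4.9, 12.1]
width: 0.364
```

The handle is seated: z = 0.1372 as at the grasp, with the block carrying the load. Release next.

>>> arm_command(series=[{"linear": [0, 0, -0.008], "dr": [0, 0, 0], "grip": 34}, {"linear": [0, 0, 0], "dr": [0, 0, 0], "grip": 40}, {"linear": [0, 0, 0], "dr": [0, 0, 0], "grip": 50}, {"linear": [0, 0, 0], "dr": [0, 0, 0], "grip": 66}, {"linear": [0, 0, 0], "dr": [0, 0, 0], "grip": 66}, {"linear": [0, 0, 0], "dr": [0, 0, 0], "grip": 66}, {"linear": [0, 0, 0], "dr": [0, 0, 0], "grip": 66}])

```text
t: 25.8
ee_pos: [0.4823, 0.316, 0.1368]
ee_rot: [-179.8, 0.0, 164.7]
contact_force: [0.3, -0.1, -0.2]
width: 0.774
```

>>> arm_command(series=[{"linear": [0, 0, -0.2], "dr": [0, 0, 0], "grip": 66}, {"linear": [0, 0, -0.4], "dr": [0, 0, 0], "grip": 66}, {"linear": [0, 0, -0.6], "dr": [0, 0, 0], "grip": 66}, {"linear": [0, 0, -0.7], "dr": [0, 0, 0], "grip": 66}, {"linear": [0, 0, -0.7], "dr": [0, 0, 0], "grip": 66}, {"linear": [0, 0, -0.7], "dr": [0, 0, 0], "grip": 66}, {"linear": [0, 0, -0.7], "dr": [0, 0, 0], "grip": 66}, {"linear": [0, 0, -0.3], "dr": [0, 0, 0], "grip": 66}, {"linear": [0, 0, 0], "dr": [0, 0, 0], "grip": 66}, {"linear": [0, 0, 0], "dr": [0, 0, 0], "grip": 66}, {"linear": [0, 0, 0], "dr": [0, 0, 0], "grip": 66}])

```text
t: 26.9
ee_pos: [0.4819, 0.3162, 0.3077]
ee_rot: [-179.8, -0.0, 164.7]
contact_force: [0.1, -0.5, -0.2]
width: 0.772
```

Run:
```python
from h import *
p,R,s=cur(); print(p,s["contact_force"],s["width"])
def tile(n,x,y,w,h,k):
    c=imaging.camera(n); 
    return cv2.resize(c["img"][y:y+h,x:x+w,::-1],None,fx=k,fy=k,interpolation=cv2.INTER_CUBIC)
cv2.imwrite("pics/f.png",np.hstack([tile("scene",265,200,260,150,1.5)[:225],tile("side",220,200,133,75*3,1)][:1]+[tile("wrist",220,165,200,113,2)[:225,:400]]))
a=tile("scene",380,195,133,160,3); b=tile("wrist",253,150,133,160,3); cv2.imwrite("pics/f.png",np.hstack([a,b]))
```

```text
[0.48194621 0.31618069 0.3077462 ] [ 0.05241213 -0.46175296 -0.19218698] 0.7720825496512757
```

View pics/f.png

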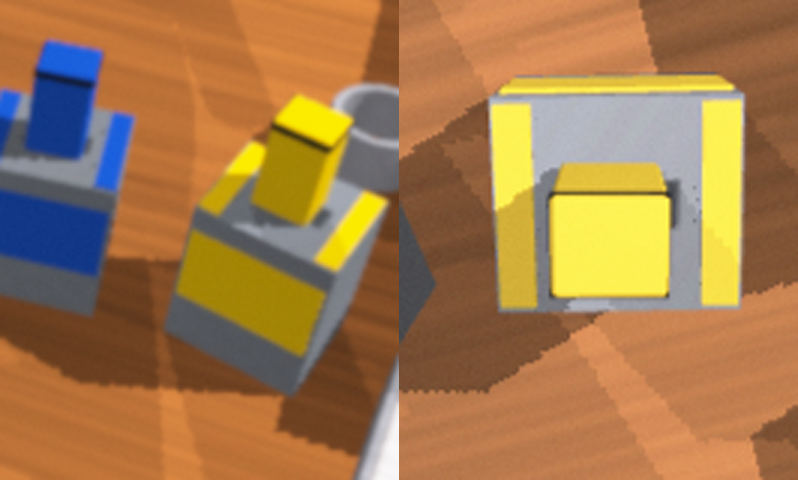

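The yellow gauge stands upright and square in its holder, with its handle on the block top (in the crops, its top is near (312,120) in scene and (610,245) in wrist). The blue gauge is untouched and the gripper is clear. I'll hand it in.

```bash
python3 -c "
from bench import manip
print(manip.sign_off())"
```

```text
the job is handed in; nothing more can be done
None
```

The gap check is done and the job is handed in; the arm finished at 26.9 s of the 64 s allowed.

- **Insertion:** I slid the yellow gauge into the clamp gap along its slope until the mouth was about 39 mm up the blade, inside the 30–50 mm red band. The side and wrist pictures agreed. I held it there for about 1.5 s; wrist force read at most about 3 N at each check.
- **Return:** I drew the gauge out and lowered it until the handle touched the block, at the same height as when I gripped it. The force there peaked at about 14 N. I then opened the fingers and backed off about 170 mm.
- **Last checks:** The final pictures show the yellow gauge upright, square and fully down in its holder, with the blue gauge untouched. The wrist force read near zero and nothing touched the gripper. The green gauge was outside those last crops, and no planned motion went near it.
- **What disagreed:** My first wrist-camera estimate of the clamp was about 7 mm off the scene and side views. One correction above the mouth also overshot by about 5.6 mm. I corrected both from a closer look before inserting.

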